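# Take the depth of a handmade pinch pot and lock the gauge

### The job

Measure how deep the handmade pinch pot is inside: pick up the depth gauge by the wing on top of its probe, stand its bar flat across the pot's rim with the probe over the middle of the pot, and gently push the probe down until its tip touches the pot's floor. With the tip still resting on the floor, turn the wing clockwise (seen from above) to its stop to lock the probe, then let go and leave the gauge standing on the pot. Do not press hard on the floor, shove the pot about, or disturb the tumbler, the spatula and the clip.

Things in the scene. Friction and masses are not known exactly. Their poses are not given: they have to be found in the camera images.
- pot: round white ceramic pinch pot, loose, 0.7 kg, 94 mm across at its widest, 92 at the rim, 70 high, wall 7 (mouth 78 across). Origin: centre of its underside, z up. Handmade: how thick its floor is cannot be told from outside; the flat inner floor lies 28 to 58 mm below the rim. It is hard: commanding the probe 1 mm past touch gives roughly 10 to 20 N
- pot_rim (a point): centre of the pot's mouth, level with the top of its rim, 70 mm above the counter
- gauge: loose depth gauge standing on its flat steel bar (0.45 to 0.6 kg), 130 mm long (x), 32 wide (y), 16 thick; origin: centre of the bar's underside, z up. A vertical steel probe 8 mm thick slides through the bar's middle (dark bush, 8 mm high, there) and has a black wing on top. Lifted by the wing, the bar hangs at the slide's upper stop or stays where friction holds it
- probe: the steel probe rod of the gauge, 96 mm long, origin: its lower tip, z up along the rod. It slides up and down in the bar against a friction of about 2 N and stays where it is left, locked or not; travel 72 mm (tip up to 60 mm below the bar). At the upper stop the tip is 12 mm above the underside of the bar (hidden in it); it starts 0 to 8 mm below that stop
- wing (a point): centre of the black wing on top of the probe, 110 mm above the probe's tip. The wing is an upright block 40 mm long, 14 mm thick and 28 mm high (14 mm above and below this point). This point's x axis runs along the 40 mm length, its y across the 14 mm thickness, z up. It starts 114 to 122 mm above the counter
- lock (a joint): turn of the wing about the probe's axis relative to the bar, rad: 0 = wing lengthwise with the bar (unlocked), growing clockwise seen from above, stop at 1.2 (locked). Stiff, about 0.02 N m, and stays where it is left. Starts between 0 and 0.1
- tumbler: bystander: glass tumbler, 72 mm across, 110 mm high, origin at the centre of its underside
- spatula: bystander: wooden spatula lying on the counter along its x
- mitt_clip: bystander: grey oven mitt clip, 75 by 30 mm, about 20 mm high, origin at the centre of its underside
Mind the look-alikes: they are no part of the job. Several things have the shape of the gauge; the one meant has the colours described above.

How it is judged:
On the way, in this order (a step that is already met when the one before it is completed fails the run):
1. the gauge's bar stands flat across the pot's rim, probe over the middle (z of gauge in the frame of pot_rim between -0.003 and 0.003 m and horizontal distance between gauge and pot_rim below 0.02 m and angle between gauge's own z axis and vertical below 0.06 rad), for 0.2 s.
2. the probe's tip touches the pot's floor (contact force between probe and pot above 0.4 N and horizontal distance between probe and pot_rim below 0.025 m), for 0.2 s.
3. the wing is turned to its locked stop with the tip still on the floor (contact force between probe and pot above 0.2 N and value of joint lock above 1 rad), for 0.2 s.
At the end, for the whole second after the job is handed in: The gauge's bar stands flat on the pot's rim (within 3 mm in height and 0.06 rad of level) with its middle within 20 mm of the pot's axis, the probe's tip rests on the pot's floor (more than 0.2 N), the wing is turned to more than 1.0 rad of its 1.2 rad, and all is at rest, the pot upright (all of step 1 and all of step 3 and linear speed of gauge below 0.02 m/s and angle between pot's own z axis and vertical below 0.06 rad); the robot touches nothing.
It fails at once if the probe pressed on the pot with more than 18 N (contact force between probe and pot above 18 N).
It fails at once if the pot was shoved more than 25 mm (distance of pot from where it was at the start of the episode above 0.025 m).
It fails at once if the tumbler was disturbed (distance of tumbler from where it was at the start of the episode above 0.02 m).
It fails at once if the spatula was disturbed (distance of spatula from where it was at the start of the episode above 0.02 m).
It fails at once if the mitt clip was disturbed (distance of mitt_clip from where it was at the start of the episode above 0.02 m).
It also fails if it takes over 67 s, if anything falls off the work surface, if the arm or the gripper's body presses on something with over 40 N, if the wrist force passes 120 N, or if a joint passes its speed limit or range.

### The arm

A 6-joint arm with a two-finger parallel gripper is mounted at the origin on the work surface. World frame = base frame: x ahead of the robot, y to its left, z up, the work surface at z = 0. Lengths are in m, angles in rad, forces in N, time in s.
With the tool pointing down it reaches from about 0.425 to 0.925 m from the base axis. Payload 12.5 kg.
Tool frame: the origin (TCP) lies on the mounting face of the last link; the fingertips stand 173 mm ahead of it and the grasp point (between the pads) lies 155 mm ahead of it; y points along the fingers, z is the direction in which the jaws open and shut, and the axes are right-handed (so a half turn about y gives the same grasp; the last joint's range is limited). The gripper opens to 85 mm and grips with 20 to 120 N. Pads are 22 mm wide; open, the fingers measure 114 mm over their backs; the gripper's body (76 mm by 85 mm) begins 54 mm behind the grasp point. The pads swing forward as they close: fully open they stand 13 mm farther back than shut.
Start: joints at [-1.303, 0.491, 1.559, -0, 1.092, -0.106], TCP at [0.228, -0.582, 0.405] pointing down, gripper open.
Joint ranges: [-3.1, 3.1], [-0.84, 2.19], [0.05, 2.79], [-1.13, 4.28], [0.06, 2.93], [-2.69, 2.69]. Speed limits (rad/s): [2.22, 2.22, 2.79, 3.14, 3.14, 3.14].

### API

Orientations are given as a unit quaternion [w, x, y, z].
In Python, from station import r gives the robot as it stands.
- The arm moves only by the tool jog_arm, never from a script. Its argument "moves" is a list of rows, each a list of 5 numbers: the shift along the world's x, y, z in units of 0.12 m (1.0 is 0.12 m), then the turn about the world's z in units of pi rad (1.0 is pi rad), then the opening, from 0 (shut) to 1 (fully open). A call has 1 to 8 rows; each row is the pose to reach, as a shift and turn from the pose commanded when the call began, turning the shorter way round; what a row does not reach only later rows make up. A row lasts 1/8 s, in which the tool goes at most 62.5 mm and 10.7 degrees, less where a joint would pass 70% of its speed; a pose out of reach is approached as far as the arm can. A call with a number of a shift or a turn outside -1 to 1 is refused whole. A call with a gripper value outside its range is refused whole. The fingers move at their own pace and stop on an object; "grip_force" is the grip in N (left out, the last holds). Time passes only in rows, so rows that repeat a pose let the fingers close. It gives the time, the measured TCP pose, the force and the opening at its end, in the units of the state.
- r.observe(): the state, without advancing time (a new reading comes with each control period).
- r.read_camera(name): name is "scene" or "top"; returns a dict with "frame" (384x512x3 uint8, red, green, blue), "fx", "fy", "cx", "cy" (pixels), "dist_coeffs" ([k1, k2, p1, p2, k3] as OpenCV has them; the pictures are not rectified), "extrinsics" (4x4, takes a point from world to camera coordinates). Camera axes: x right, y down, z forward; pixel columns grow to the right and rows downward; lengths in m; the calibration is good to about 2 mm. A picture is of the moment at which its call begins. There is no depth.
- r.hand_in(): hands the job in, once; it reports no verdict.
Trained networks look in the newest picture that a camera, given by its name, has taken for a name from the list of things; names that differ only in an ending like _2 or _b are one class to them, and where a whole thing is asked for, a point or a joint stands for the part that bears it (a point fixed in the world has none). Each returns a list of dicts, best first, with "conf" (0 to 1); they miss things now and then, are a little off and sometimes report something else, mostly with a low value. They report only what shows in the picture. A call takes as long as a camera call. They do not tell look-alikes from the thing itself.
- r.find_in(label, camera): "bbox" ([left, top, right, bottom] in pixels, round what is visible of it).
- r.masks_of(label, camera): "region" (384x512 bool, what is visible of it) and "bbox" ([left, top, right, bottom] in pixels, round what is visible of it).
The state is a dict: "time_s": time; "qpos": joint angles; "qd": joint speeds; "joint_torque": joint torques, N m; "ee_pos": TCP position; "ee_rot": TCP orientation; "wrist_force": force on the tool from outside, world axes, zero at the start; "wrist_torque": the same for the moment, N m; "opening": finger opening in m.
Only numpy, scipy, OpenCV 4.12 (cv2) and the standard library are available. Lean on these libraries where they do the work, as an engineer would, in place of code of your own. Each camera call takes 0.05 s, during which the arm holds its last target. There are 200 camera calls.

## Working session

There is one attempt and no reset: what is moved stays moved. The work goes in short steps, Python scripts to look and compute and a tool call to move; the robot and the scene stay as the last step left them, time stands still between calls to the robot, and variables do not carry over. Pictures are saved under pics/ and viewed, about 8 in all and at most 12, crops included, and the job is handed in when it is done.

Besides the shell and the picture viewer there is one more tool, called after "Request:" as name([rows], argument=value, ...), one row to a line, values as JSON. jog_arm: Moves the arm, as the interface text tells. Its arguments: {"type":"object","properties":{"moves":{"type":"array","items":{"type":"array","items":{"type":"number"}}},"grip_force":{"type":"number"}},"required":["moves"]}

```bash
mkdir -p pics; ls
python3 - <<'E'
from station import r
import cv2,numpy as np
s=r.observe();print({k:np.round(v,3) for k,v in s.items()})
for c in("scene","top"):
    d=r.read_camera(c);cv2.imwrite(f"pics/{c}0.png",d["frame"][:,:,::-1])
    print(c,d["fx"],d["fy"],d["cx"],d["cy"],d["dist_coeffs"],np.round(d["extrinsics"],4).tolist())
    for l in("pot","gauge","wing","tumbler","spatula","mitt_clip"):
        print(l,[(round(x["conf"],2),np.round(x["bbox"]).tolist()) for x in r.find_in(l,c)])
E
```

```text
pics
{'time_s': np.float64(0.0), 'qpos': array([-1.303,  0.492,  1.559,  0.   ,  1.092, -0.106]), 'qd': array([-0.   , -0.001, -0.001, -0.001, -0.   , -0.001]), 'joint_torque': array([ 1.0000e-03, -6.1845e+01, -2.6159e+01, -0.0000e+00,  4.0000e-03,
        0.0000e+00]), 'ee_pos': array([ 0.228, -0.582,  0.404]), 'ee_rot': array([ 0.131, -0.131,  0.695, -0.694]), 'wrist_force': array([-0.686, -0.538, -0.138]), 'wrist_torque': array([-0.002, -0.039, -0.008]), 'opening': np.float64(0.085)}
scene 419.68668197025227 419.68668197025227 251.28628323886582 195.41502945596505 [-0.04961308  0.          0.          0.          0.        ] [[-0.8303, 0.5573, -0.0071, 0.465], [0.3629, 0.5309, -0.7658, -0.1568], [-0.423, -0.6384, -0.643, 1.4325], [0.0, 0.0, 0.0, 1.0]]
pot [(0.72, [283.0, 217.0, 321.0, 259.0])]
gauge [(0.94, [142.0, 123.0, 185.0, 172.0]), (0.7, [186.0, 140.0, 228.0, 180.0])]
wing [(0.64, [148.0, 125.0, 166.0, 138.0]), (0.41, [197.0, 139.0, 212.0, 153.0])]
tumbler [(0.79, [152.0, 200.0, 183.0, 245.0])]
spatula [(0.8, [283.0, 271.0, 390.0, 334.0])]
mitt_clip [(0.64, [285.0, 176.0, 310.0, 188.0]), (0.28, [281.0, 270.0, 391.0, 333.0])]
top 489.5811860811215 489.5811860811215 248.84193067858462 186.4462113394288 [0.066572 0.       0.       0.       0.      ] [[-0.0069, -0.9999, -0.0145, 0.0366], [-0.993, 0.0086, -0.1176, 0.5844], [0.1178, 0.0135, -0.993, 1.2101], [0.0, 0.0, 0.0, 1.0]]
pot [(0.72, [168.0, 186.0, 206.0, 227.0])]
gauge [(0.78, [301.0, 236.0, 354.0, 274.0]), (0.61, [389.0, 126.0, 420.0, 181.0]), (0.58, [326.0, 164.0, 359.0, 209.0]), (0.25, [263.0, 86.0, 288.0, 122.0])]
wing [(0.68, [409.0, 142.0, 417.0, 154.0]), (0.64, [345.0, 174.0, 360.0, 188.0]), (0.62, [326.0, 248.0, 341.0, 262.0])]
tumbler [(0.82, [262.0, 84.0, 290.0, 120.0])]
spatula [(0.71, [107.0, 143.0, 140.0, 252.0])]
mitt_clip [(0.79, [260.0, 260.0, 282.0, 288.0])]
```

Run:
```python
import cv2,numpy as np
a=cv2.imread("pics/scene0.png");b=cv2.imread("pics/top0.png")
cv2.imwrite("pics/a.png",np.vstack([cv2.resize(a[100:350,120:400],(672,600))])) 
cv2.imwrite("pics/b.png",cv2.resize(b[70:300,90:440],(800,526),interpolation=cv2.INTER_CUBIC))
```

```text
(no output)
```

View pics/a.png

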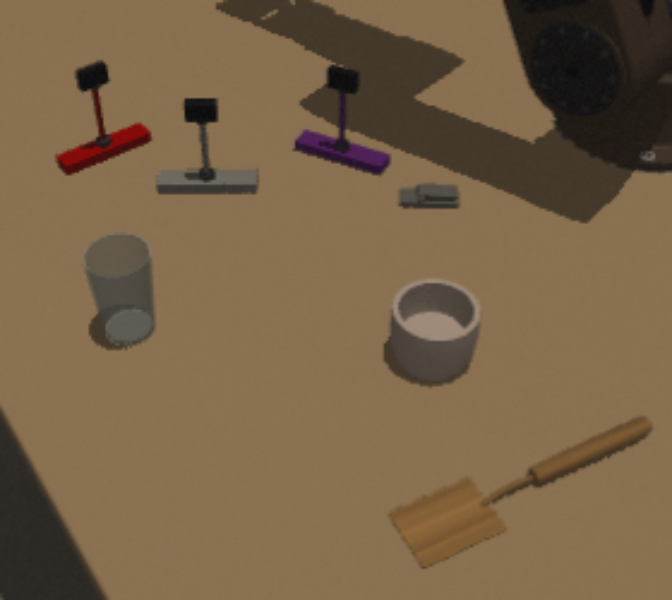

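View pics/b.png

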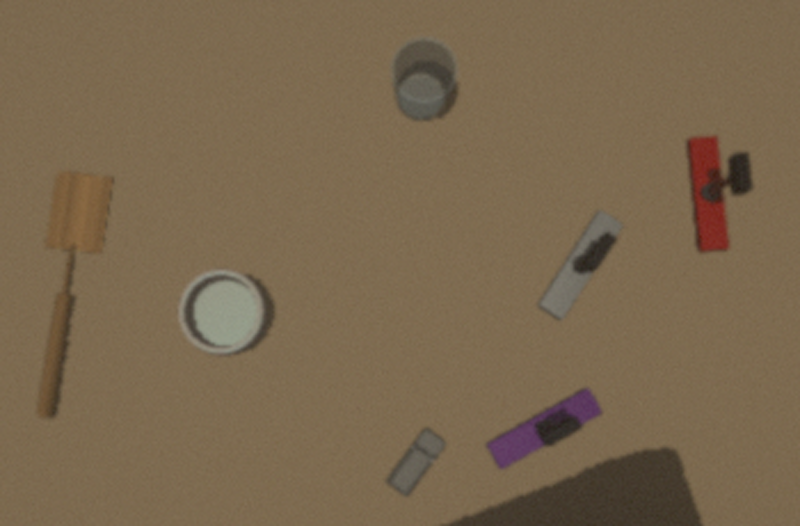

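The gauge meant is the steel-grey one (scene ≈(206,163), top ≈(342,186)). The red one (scene ≈(163,147), top ≈(405,153)) and the purple one (scene ≈(262,148), top ≈(328,255)) are look-alikes. The pot is at scene ≈(302,238), top ≈(187,206).

```bash
cat > h.py <<'E'
import cv2,numpy as np
from scipy.optimize import minimize
from station import r
def cam(c):
    d=r.read_camera(c);d["K"]=np.array([[d["fx"],0,d["cx"]],[0,d["fy"],d["cy"]],[0,0,1.]]);d["name"]=c;d["E"]=np.array(d["extrinsics"]);return d
def proj(d,P):
    return cv2.projectPoints(np.asarray(P,float).reshape(-1,1,3),cv2.Rodrigues(d["E"][:3,:3])[0],d["E"][:3,3],d["K"],np.array(d["dist_coeffs"]))[0][:,0]
def back(d,uv,z):
    n=np.append(cv2.undistortPoints(np.array([[uv]],float),d["K"],np.array(d["dist_coeffs"]))[0,0],1)
    R=d["E"][:3,:3];o=-R.T@d["E"][:3,3];v=R.T@n
    return o+v*(z-o[2])/v[2]
def box(l,w,z0,z1,c,yaw):
    q=np.array([[sx*l/2,sy*w/2,0] for sx in(-1,1) for sy in(-1,1)])
    R=np.array([[np.cos(yaw),-np.sin(yaw),0],[np.sin(yaw),np.cos(yaw),0],[0,0,1]])
    q=q@R.T+[c[0],c[1],0]
    return np.vstack([q+[0,0,z0],q+[0,0,z1]])
def cyl(rr,z0,z1,c):
    t=np.linspace(0,2*np.pi,48);q=np.c_[c[0]+rr*np.cos(t),c[1]+rr*np.sin(t),0*t]
    return np.vstack([q+[0,0,z0],q+[0,0,z1]])
def render(d,parts,S=4):
    m=np.zeros((384*S,512*S),np.uint8)
    for p in parts:
        cv2.fillConvexPoly(m,cv2.convexHull(np.round((proj(d,p)+.5)*S-.5).astype(np.int32)),1)
    return cv2.resize(m.astype(np.float32),(512,384),interpolation=cv2.INTER_AREA)
def fit(model,obs,x0,step):
    def f(x):
        e=0
        for d,m in obs:
            q=render(d,model(x));e+=1-np.minimum(q,m).sum()/np.maximum(q,m).sum()
        return e
    s=np.vstack([x0]+[np.array(x0)+np.eye(len(x0))[i]*step[i] for i in range(len(x0))])
    o=minimize(f,x0,method="Nelder-Mead",options=dict(initial_simplex=s,maxiter=200,xatol=1e-4,fatol=1e-4));return o.x,o.fun
def mask(d,label,uv):
    L=[x for x in r.masks_of(label,d["name"])]
    L=[x for x in L if x["bbox"][0]-4<uv[0]<x["bbox"][2]+4 and x["bbox"][1]-4<uv[1]<x["bbox"][3]+4]
    return L[0]["region"].astype(np.float32) if L else None
pot=lambda x:[cyl(.046,.0,.07,x)]
def gauge(x): # x,y,yaw,wing height
    return [box(.13,.032,0,.016,x,x[2]),cyl(.004,.016,x[3],x),cyl(.008,.016,.024,x),box(.04,.014,x[3]-.014,x[3]+.014,x,x[2])]
E
python3 - <<'E'
from h import *
T=cam("top");S=cam("scene")
mp=[(d,m) for d,u in((T,(187,206)),(S,(302,238))) if (m:=mask(d,"pot",u)) is not None]
p0=back(T,(187,206),.05)
print("pot",len(mp),[fit(pot,o,p0[:2],[.01,.01]) for o in([mp]+[[q] for q in mp])])
mg=[(d,m) for d,u in((T,(342,186)),(S,(206,163))) if (m:=mask(d,"gauge",u)) is not None]
for d,m in mg: print(d["name"],m.sum())
g0=back(T,(344,186),.008);a=back(T,(90+611*.4375,70+219*.4375),.016);b=back(T,(90+551*.4375,70+311*.4375),.016)
y0=np.arctan2(*(a-b)[1::-1]);print(g0,y0,np.linalg.norm(a-b),(a+b)/2)
x0=[*((a+b)/2)[:2],y0,.118]
print("gauge",len(mg),[fit(gauge,o,x0,[.008,.008,.1,.004]) for o in([mg]+[[q] for q in mg])])
print("tumbler",back(T,(90+420*.4375,70+95*.4375),0),"clip",back(T,(271,274),.01))
# close crop
f=T["frame"][:,:,::-1][150:225,300:400];cv2.imwrite("pics/c.png",cv2.resize(f,(800,600),interpolation=cv2.INTER_CUBIC))
E
```

```text
pot 2 [(array([0.5339704 , 0.18590461]), np.float64(0.20509588718414307)), (array([0.53398999, 0.18695568]), np.float64(0.07465600967407227)), (array([0.52782296, 0.17875817]), np.float64(0.1167745590209961))]
top 653.0
scene 580.0
[ 0.58683888 -0.21357479  0.008     ] -0.5945613477050444 0.12491037458400399 [ 0.5862487  -0.21270186  0.016     ]
gauge 2 [(array([ 0.58693073, -0.21201443, -0.6122259 ,  0.11962658]), np.float64(0.2328341007232666)), (array([ 0.58682209, -0.21237336, -0.60280221,  0.11987706]), np.float64(0.08506280183792114)), (array([ 0.58706576, -0.21310567, -0.59947147,  0.11946684]), np.float64(0.14399170875549316))]
tumbler [ 0.78844464 -0.03506985  0.        ] clip [ 0.36379495 -0.02223644  0.01      ]
```

View pics/c.png

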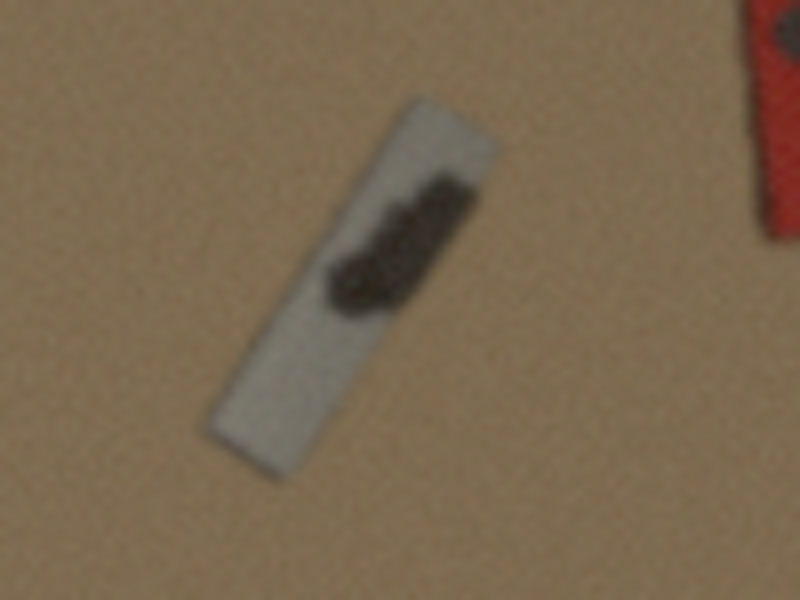

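Confirmed: grey steel bar, black wing, at about (0.587, −0.2125), bar yaw −0.605, wing z ≈ 0.12. I'm moving above it now, with the jaw turned to 0.966 rad, which leaves wrist room for the later clockwise turn.

Request:
jog_arm([
  [1,1,0,0.23,0.6],
  [1,1,0,0.23,0.6],
  [1,1,0,0.23,0.6],
  [1,1,0,0.23,0.6],
  [1,1,0,0.23,0.6],
], grip_force=40)

```text
time_s: 1.62
ee_pos: [0.3486, -0.4615, 0.4049]
ee_rot: [-0.368, 0.368, -0.603, 0.604]
wrist_force: [-0.8, 0.5, 0.1]
opening: 0.0514
```

Request:
jog_arm([
  [1,1,0,0.23,0.6],
  [1,1,0,0.23,0.6],
  [1,1,0,0.23,0.6],
  [1,1,0,0.23,0.6],
  [1,1,0,0.23,0.6],
])

```text
time_s: 2.25
ee_pos: [0.4682, -0.342, 0.4047]
ee_rot: [-0.557, 0.557, -0.435, 0.435]
wrist_force: [-1.0, 0.6, -0.6]
opening: 0.0512
```

Request:
jog_arm([
  [0.99,1,0,0.23,0.6],
  [0.99,1,0,0.23,0.6],
  [0.99,1,0,0.23,0.6],
  [0.99,1,0,0.23,0.6],
  [0.99,1,0,0.23,0.6],
  [0.99,1,0,0.23,0.6],
])

```text
time_s: 3.0
ee_pos: [0.5866, -0.2228, 0.4048]
ee_rot: [0.675, -0.675, 0.212, -0.212]
wrist_force: [-0.1, 0.1, 0.3]
opening: 0.0511
```

Request:
jog_arm([
  [0,0.085,0,0,0.6],
  [0,0.085,-0.4,0,0.6],
  [0,0.085,-0.7,0,0.6],
  [0,0.085,-0.7,0,0.6],
])

```text
time_s: 3.5
ee_pos: [0.5866, -0.2114, 0.3188]
ee_rot: [0.676, -0.675, 0.211, -0.208]
wrist_force: [0.7, -0.9, 0.6]
opening: 0.0513
```

Run:
```python
from h import *
T=cam("top");S=cam("scene")
g=[.5868,-.2125,-.605,.1195]
ims=[]
for d,c in((S,(206,150)),(T,(350,180))):
    f=d["frame"][:,:,::-1].copy()
    f=f[c[1]-45:c[1]+45,c[0]-30:c[0]+30];ims.append(cv2.resize(f,(400,600),interpolation=cv2.INTER_CUBIC))
cv2.imwrite("pics/d.png",np.hstack(ims));print(r.observe()["ee_pos"])
```

```text
[ 0.58727281 -0.21170356  0.32184115]
```

View pics/d.png

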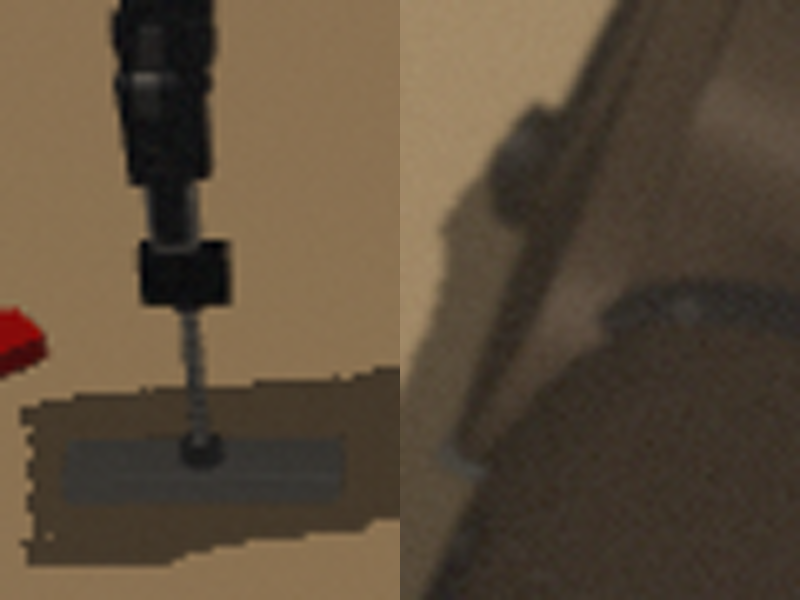

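The fingers (crop ≈(172,210)) are centred over the wing (≈(185,275)) to within about 3 mm, so I can descend and grip.

Request:
jog_arm([
  [0,0,-0.18,0,0.6],
  [0,0,-0.36,0,0.6],
  [0,0,-0.36,0,0.6],
  [0,0,-0.36,0,0],
  [0,0,-0.36,0,0],
  [0,0,-0.36,0,0],
  [0,0,-0.36,0,0],
  [0,0,-0.36,0,0],
])

```text
time_s: 4.6
ee_pos: [0.5873, -0.2117, 0.2778]
ee_rot: [-0.676, 0.676, -0.209, 0.209]
wrist_force: [3.1, -0.6, 2.7]
opening: 0.0132
```

Request:
jog_arm([
  [0,0,0,0,0],
  [0,0,0.1,0,0],
  [0,0,0.2,0,0],
  [0,0,0.4,0,0],
  [0,0,0.6,0,0],
  [0,0,0.8,0,0],
  [0,0,0.8,0,0],
])

```text
time_s: 5.48
ee_pos: [0.5869, -0.2116, 0.3753]
ee_rot: [-0.675, 0.676, -0.208, 0.21]
wrist_force: [-0.5, 0.8, -5.6]
opening: 0.0133
```

Request:
jog_arm([
  [0,0.1,0.1,0,0],
  [0,0.25,0.2,0,0],
  [-0.05,0.4,0.2,0,0],
  [-0.1,0.55,0.2,0,0],
  [-0.1,0.7,0.2,0,0],
  [-0.1,0.85,0.2,0,0],
  [-0.1,1,0.2,0,0],
])

```text
time_s: 6.35
ee_pos: [0.5751, -0.0904, 0.3974]
ee_rot: [0.676, -0.675, 0.209, -0.209]
wrist_force: [1.1, -0.3, -5.9]
opening: 0.0132
```

Request:
jog_arm([
  [0,0.15,0,0,0],
  [0,0.3,0,0,0],
  [-0.05,0.45,0,0,0],
  [-0.1,0.6,0,0,0],
  [-0.15,0.75,0,0,0],
  [-0.15,0.9,0,0,0],
  [-0.15,1,0,0,0],
])

```text
time_s: 7.22
ee_pos: [0.5571, 0.0296, 0.3977]
ee_rot: [0.676, -0.676, 0.209, -0.209]
wrist_force: [-0.4, 0.1, -6.3]
opening: 0.0131
```

Request:
jog_arm([
  [-0.05,0.15,0,0,0],
  [-0.1,0.3,0,0,0],
  [-0.15,0.45,0,0,0],
  [-0.2,0.6,0,0,0],
  [-0.2,0.75,0,0,0],
  [-0.2,0.9,0,0,0],
  [-0.2,1,0,0,0],
])

```text
time_s: 8.1
ee_pos: [0.5332, 0.1496, 0.3974]
ee_rot: [0.676, -0.676, 0.209, -0.209]
wrist_force: [-0.3, -0.3, -5.5]
opening: 0.0134
```

Request:
jog_arm([
  [0,0.15,0,0,0],
  [0,0.25,0,0,0],
  [0,0.31,0,0,0],
  [0,0.31,0,0,0],
  [0,0.31,0,0,0],
])

```text
time_s: 8.72
ee_pos: [0.5331, 0.1853, 0.3975]
ee_rot: [-0.675, 0.676, -0.209, 0.209]
wrist_force: [-0.3, 0.1, -6.5]
opening: 0.0131
```

Run:
```python
from h import *
S=cam("scene");T=cam("top");s=r.observe();print(s["ee_pos"],s["wrist_force"],s["opening"])
f=S["frame"][:,:,::-1][165:285,230:390];cv2.imwrite("pics/e.png",cv2.resize(f,(800,600),interpolation=cv2.INTER_CUBIC))
print("pred rim",proj(S,[[.533,.185,.07],[.533,.185,.0]]))
```

```text
[0.53309394 0.18517572 0.39753048] [ 0.43110881  0.34294077 -5.85335086] 0.013067796920282189
pred rim [[301.50867474 228.03979717]
 [299.60514858 247.30986274]]
```

View pics/e.png

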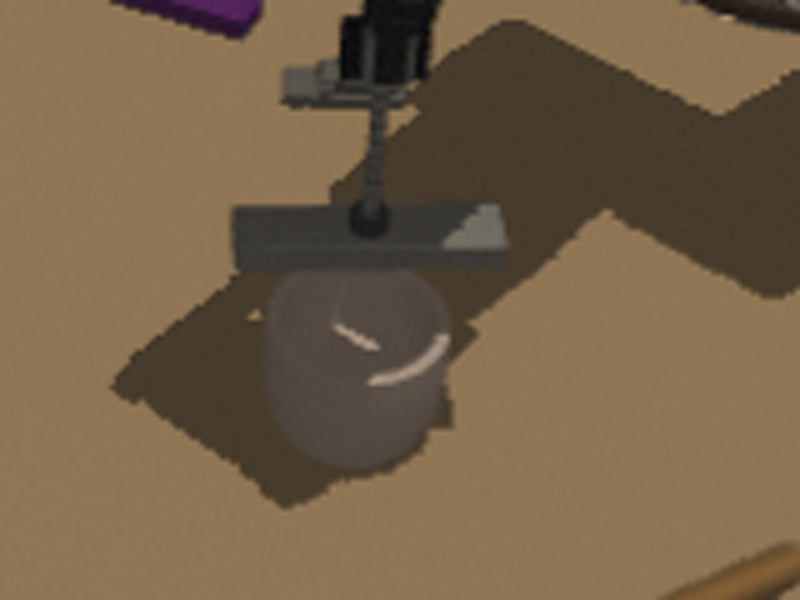

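The bar (crop ≈(370,240)) hangs level over the pot (rim centre ≈(357,325)). I'm lowering it to just above the rim.

Request:
jog_arm([
  [-0.015,-0.015,-0.1,0,0],
  [-0.015,-0.015,-0.2,0,0],
  [-0.015,-0.015,-0.28,0,0],
  [-0.015,-0.015,-0.33,0,0],
  [-0.015,-0.015,-0.35,0,0],
  [-0.015,-0.015,-0.35,0,0],
  [-0.015,-0.015,-0.35,0,0],
])

```text
time_s: 9.7
ee_pos: [0.5313, 0.1838, 0.3558]
ee_rot: [0.676, -0.675, 0.209, -0.209]
wrist_force: [0.5, 0.2, -5.7]
opening: 0.0134
```

Run:
```python
from h import *
S=cam("scene");T=cam("top");s=r.observe();print(s["ee_pos"],s["wrist_force"],s["opening"])
f=S["frame"][:,:,::-1][165:285,230:390];cv2.imwrite("pics/f.png",cv2.resize(f,(800,600),interpolation=cv2.INTER_CUBIC))
x,y=s["ee_pos"][:2]
for z in(.07,.075,.08):print(z,(proj(S,box(.13,.032,z,z+.016,(x,y),-.605))-[230,165])*5)
```

```text
[0.53124932 0.18379331 0.3558077 ] [ 0.81544457  0.24757614 -5.2842549 ] 0.013100188414411542
0.07 [[485.11748578 290.60793531]
 [493.11998335 335.61267523]
 [227.40911492 289.67376304]
 [229.35908913 334.64391512]
 [488.62640259 267.44751173]
 [496.80218305 312.36099601]
 [228.37571465 266.51491691]
 [230.37133839 311.39341794]]
0.075 [[486.20713772 283.41925586]
 [494.26323652 328.39700396]
 [227.70929736 282.48560951]
 [229.67338939 327.42864982]
 [489.73619377 260.11555568]
 [497.96718752 304.99755596]
 [228.68139627 259.18338809]
 [230.6915709  304.03027441]]
0.08 [[487.30302855 276.18622786]
 [495.41322598 321.13560685]
 [228.01118351 275.25307796]
 [229.98952697 320.16762595]
 [490.85238378 252.73800426]
 [499.13910691 297.58706521]
 [228.98882487 251.80623041]
 [231.01368908 296.62004305]]
```

View pics/f.png

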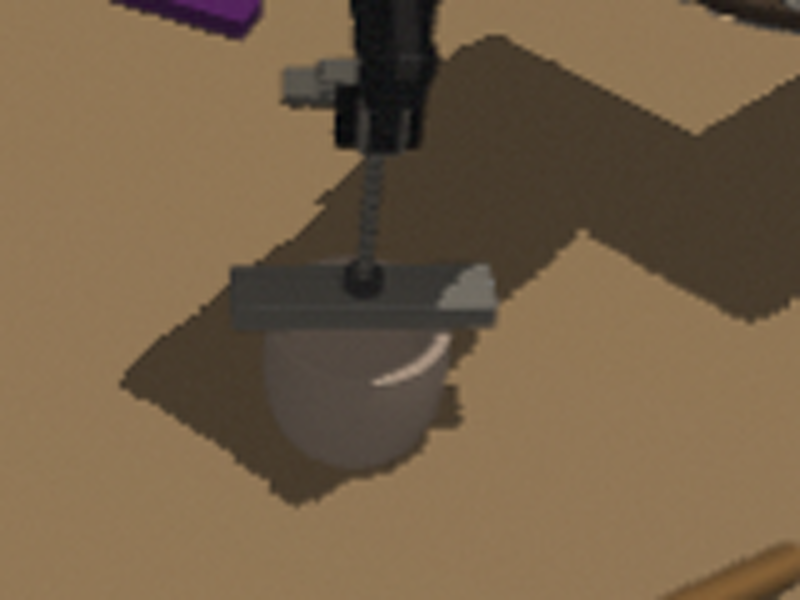

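Request:
jog_arm([
  [0.03,0.03,0,0,0],
  [0.03,0.03,-0.01,0,0],
  [0.03,0.03,-0.02,0,0],
  [0.03,0.03,-0.03,0,0],
  [0.03,0.03,-0.03,0,0],
])

```text
time_s: 10.42
ee_pos: [0.5348, 0.1874, 0.3523]
ee_rot: [0.676, -0.675, 0.209, -0.209]
wrist_force: [-2.2, 0.7, 0.0]
opening: 0.0131
```

Request:
jog_arm([
  [0,0,-0.01,0,0],
  [0,0,-0.01,0,0],
])

```text
time_s: 10.68
ee_pos: [0.5348, 0.1874, 0.3508]
ee_rot: [0.676, -0.675, 0.209, -0.209]
wrist_force: [-1.7, 1.3, 1.4]
opening: 0.0136
```

Request:
jog_arm([
  [0,0,-0.01,0,0],
  [0,0,-0.01,0,0],
])

```text
time_s: 10.92
ee_pos: [0.5349, 0.1874, 0.3494]
ee_rot: [0.676, -0.675, 0.209, -0.209]
wrist_force: [-0.7, 2.0, -0.0]
opening: 0.0132
```

Request:
jog_arm([
  [0,0,-0.01,0,0],
  [0,0,-0.01,0,0],
])

```text
time_s: 11.18
ee_pos: [0.5348, 0.1874, 0.3482]
ee_rot: [0.676, -0.676, 0.209, -0.209]
wrist_force: [-1.3, 1.8, 0.1]
opening: 0.0134
```

Run:
```python
from h import *
S=cam("scene");T=cam("top")
a=cv2.imread("pics/scene0.png");g=cv2.GaussianBlur(a,(3,1),0).mean(2);b=cv2.imread("pics/top0.png").mean(2)
o=-S["E"][:3,:3].T@S["E"][:3,3]
for c in((.534,.187),(.531,.182)):
    c=np.array(c);u=c-o[:2];u/=np.linalg.norm(u);q=c+.039*u;w=c+.046*u
    print("rim",proj(S,[[*w,.07],[*q,.07],[*(c-.039*u),.07],[*(c-.046*u),.07]]).round(1).tolist(),"back floor",[(d,proj(S,[[*q,.07-d]])[0].round(1).tolist()) for d in(.028,.038,.048,.058)])
print("scene col",[(v,int(g[v,299:305].mean())) for v in range(212,262)])
# top: intensities along row/col through pot
print("top col",[(v,int(b[v,184:191].mean())) for v in range(184,230)])
print("top row",[(u,int(b[203:210,u].mean())) for u in range(165,210)])
c=(.534,.187)
for z in(.07,.042,.032,.022,.012):print(z,[proj(T,[[c[0]+dx,c[1]+dy,z]])[0].round(1).tolist() for dx,dy in((.039,0),(-.039,0),(0,.039),(0,-.039))])
f=S["frame"][:,:,::-1][165:285,230:390];cv2.imwrite("pics/g.png",cv2.resize(f,(800,600),interpolation=cv2.INTER_CUBIC))
```

```text
rim [[302.9, 216.2], [302.8, 218.1], [300.6, 239.9], [300.4, 242.0]] back floor [(0.028, [302.0, 225.9]), (0.038, [301.7, 228.7]), (0.048, [301.4, 231.4]), (0.058, [301.2, 234.1])]
rim [[302.6, 214.7], [302.4, 216.5], [300.3, 238.2], [300.1, 240.2]] back floor [(0.028, [301.6, 224.4]), (0.038, [301.4, 227.1]), (0.048, [301.1, 229.8]), (0.058, [300.8, 232.5])]
scene col [(212, 110), (213, 110), (214, 110), (215, 112), (216, 129), (217, 138), (218, 77), (219, 71), (220, 71), (221, 71), (222, 72), (223, 72), (224, 72), (225, 72), (226, 73), (227, 74), (228, 76), (229, 84), (230, 124), (231, 139), (232, 139), (233, 139), (234, 140), (235, 140), (236, 140), (237, 140), (238, 139), (239, 139), (240, 140), (241, 135), (242, 75), (243, 74), (244, 74), (245, 74), (246, 73), (247, 72), (248, 72), (249, 71), (250, 70), (251, 70), (252, 70), (253, 70), (254, 70), (255, 69), (256, 68), (257, 67), (258, 62), (259, 57), (260, 74), (261, 107)]
top col [(184, 105), (185, 105), (186, 103), (187, 107), (188, 128), (189, 134), (190, 105), (191, 82), (192, 96), (193, 128), (194, 141), (195, 144), (196, 1
[... 593 characters left out ...]
5), (181, 146), (182, 145), (183, 145), (184, 146), (185, 146), (186, 146), (187, 145), (188, 146), (189, 146), (190, 146), (191, 146), (192, 146), (193, 146), (194, 147), (195, 146), (196, 146), (197, 146), (198, 146), (199, 147), (200, 146), (201, 144), (202, 140), (203, 134), (204, 117), (205, 87), (206, 68), (207, 62), (208, 64), (209, 71)]
0.07 [[185.9, 190.0], [185.6, 221.6], [169.9, 205.9], [201.6, 205.6]]
0.042 [[187.5, 191.2], [187.2, 222.1], [171.9, 206.7], [202.9, 206.5]]
0.032 [[188.0, 191.6], [187.8, 222.3], [172.5, 207.0], [203.3, 206.8]]
0.022 [[188.6, 192.0], [188.3, 222.5], [173.2, 207.3], [203.7, 207.1]]
0.012 [[189.1, 192.5], [188.9, 222.7], [173.9, 207.6], [204.1, 207.4]]
```

View pics/g.png

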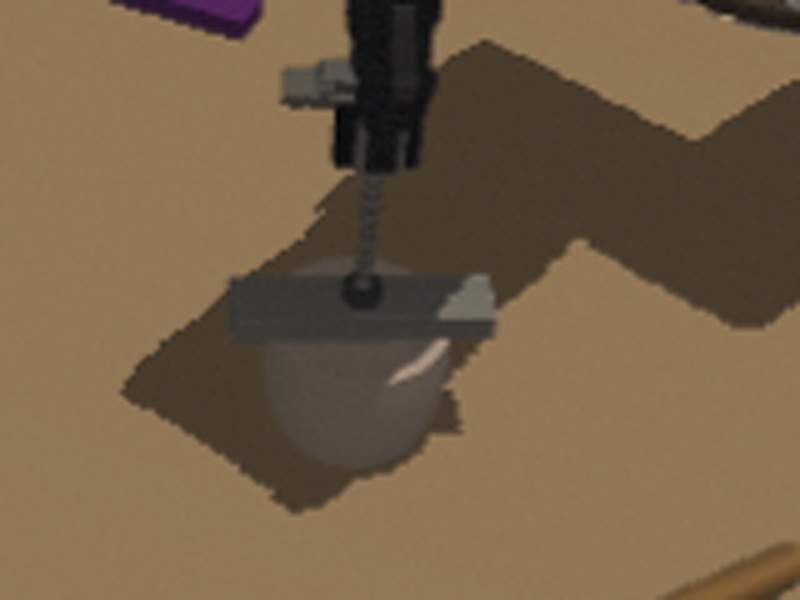

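The bar sits flat on the rim (crop ≈(362,300), rim centre ≈(357,325)), and the wrist load has gone from −5.9 N to about 0. Next I'm estimating the floor depth from the back edge of the bright floor in the first image.

Run:
```python
from h import *
S=cam("scene");T=cam("top")
a=cv2.imread("pics/scene0.png").mean(2);b=cv2.imread("pics/top0.png").mean(2)
c=np.array([.534,.187]);t=np.linspace(0,2*np.pi,720)
def circ(d,z,rr=.039):return proj(d,np.c_[c[0]+rr*np.cos(t),c[1]+rr*np.sin(t),0*t+z])
ds=np.arange(.024,.062,.001)
for u in range(288,317,2):
    col=a[:,u];
    # inner back rim, then first rise past 105 after
    v0=int(circ(S,.07)[:,1].min())+4
    v=next((v for v in range(v0,245) if col[v]>=108 and col[v-1]<108 and col[v-2]<100),None)
    if v is None: print(u,None,col[v0:245:2].astype(int));continue
    e=v-1+(108-col[v-1])/(col[v]-col[v-1])+.5
    vs=[]
    for d in ds:
        P=circ(S,.07-d);m=abs(P[:,0]-u)<.6;vs.append(P[m,1].min() if m.any() else np.nan)
    print(u,round(e,1),"d",ds[np.nanargmin(abs(np.array(vs)-e))].round(3),np.nanmin(abs(np.array(vs)-e)).round(2))
f=cv2.imread("pics/scene0.png")[210:264,276:328];cv2.imwrite("pics/k.png",cv2.resize(f,(576,598),interpolation=cv2.INTER_NEAREST))
```

```text
288 233.7 d 0.044 0.05
290 232.1 d 0.043 0.0
292 231.1 d 0.043 0.07
294 230.5 d 0.043 0.07
296 230.2 d 0.043 0.06
298 229.9 d 0.043 0.08
300 229.9 d 0.043 0.05
302 230.1 d 0.043 0.04
304 230.8 d 0.045 0.12
306 231.3 d 0.045 0.1
308 232.1 d 0.045 0.01
310 234.1 d 0.048 0.13
312 236.1 d 0.051 0.11
314 236.3 d 0.045 0.17
316 234.2 d 0.029 0.04
```

View pics/k.png

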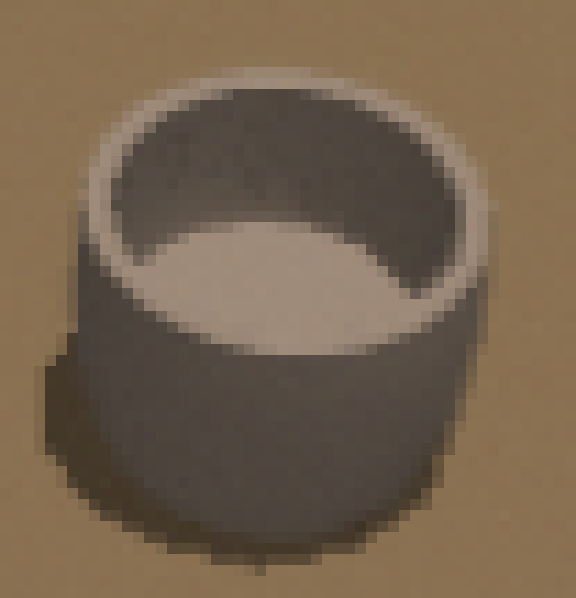

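The floor's back edge fits a depth of about 43 mm consistently, so touch is expected at TCP z ≈ 0.295–0.302. I'm pushing down to 0.308 and will creep from there.

Request:
jog_arm([
  [0,0,-0.06,0,0],
  [0,0,-0.12,0,0],
  [0,0,-0.18,0,0],
  [0,0,-0.24,0,0],
  [0,0,-0.29,0,0],
  [0,0,-0.32,0,0],
  [0,0,-0.335,0,0],
  [0,0,-0.335,0,0],
])

```text
time_s: 12.38
ee_pos: [0.5348, 0.1873, 0.3079]
ee_rot: [-0.675, 0.676, -0.209, 0.209]
wrist_force: [-0.4, 2.2, -3.2]
opening: 0.0133
```

Request:
jog_arm([
  [0,0,-0.003,0,0],
  [0,0,-0.006,0,0],
  [0,0,-0.006,0,0],
])

```text
time_s: 12.75
ee_pos: [0.5348, 0.1873, 0.3075]
ee_rot: [0.676, -0.675, 0.209, -0.209]
wrist_force: [-2.2, 1.6, 1.6]
opening: 0.0131
```

Request:
jog_arm([
  [0,0,-0.007,0,0],
  [0,0,-0.007,0,0],
])

```text
time_s: 13.0
ee_pos: [0.5348, 0.1874, 0.3065]
ee_rot: [0.676, -0.675, 0.209, -0.209]
wrist_force: [-1.6, 1.4, 1.2]
opening: 0.0132
```

Request:
jog_arm([
  [0,0,-0.007,0,0],
  [0,0,-0.007,0,0],
])

```text
time_s: 13.25
ee_pos: [0.5348, 0.1873, 0.3056]
ee_rot: [0.676, -0.675, 0.209, -0.209]
wrist_force: [-2.0, 1.8, -0.0]
opening: 0.0132
```

Request:
jog_arm([
  [0,0,-0.007,0,0],
  [0,0,-0.007,0,0],
])

```text
time_s: 13.5
ee_pos: [0.5348, 0.1874, 0.3048]
ee_rot: [-0.675, 0.676, -0.209, 0.209]
wrist_force: [-1.0, 2.0, -0.1]
opening: 0.0132
```

Request:
jog_arm([
  [0,0,-0.006,0,0],
  [0,0,-0.006,0,0],
])

```text
time_s: 13.75
ee_pos: [0.5348, 0.1874, 0.3041]
ee_rot: [0.676, -0.675, 0.209, -0.209]
wrist_force: [-2.6, 0.6, -0.3]
opening: 0.0132
```

Request:
jog_arm([
  [0,0,-0.006,0,0],
  [0,0,-0.006,0,0],
])

```text
time_s: 14.0
ee_pos: [0.5348, 0.1874, 0.3034]
ee_rot: [0.676, -0.676, 0.209, -0.209]
wrist_force: [-1.9, 2.3, 0.3]
opening: 0.0132
```

Request:
jog_arm([
  [0,0,-0.006,0,0],
  [0,0,-0.006,0,0],
])

```text
time_s: 14.25
ee_pos: [0.5348, 0.1874, 0.3027]
ee_rot: [0.676, -0.675, 0.209, -0.209]
wrist_force: [-1.4, 2.5, 0.2]
opening: 0.0134
```

Request:
jog_arm([
  [0,0,-0.006,0,0],
  [0,0,-0.006,0,0],
])

```text
time_s: 14.5
ee_pos: [0.5348, 0.1874, 0.3019]
ee_rot: [0.676, -0.675, 0.209, -0.209]
wrist_force: [-3.0, 1.3, 0.3]
opening: 0.0133
```

Request:
jog_arm([
  [0,0,-0.006,0,0],
  [0,0,-0.006,0,0],
])

```text
time_s: 14.75
ee_pos: [0.5348, 0.1874, 0.3012]
ee_rot: [0.676, -0.675, 0.209, -0.209]
wrist_force: [-2.3, 1.5, 0.8]
opening: 0.0133
```

Request:
jog_arm([
  [0,0,-0.006,0,0],
  [0,0,-0.006,0,0],
])

```text
time_s: 15.0
ee_pos: [0.5348, 0.1874, 0.3005]
ee_rot: [0.676, -0.676, 0.209, -0.209]
wrist_force: [-2.7, 1.9, 0.2]
opening: 0.0134
```

Request:
jog_arm([
  [0,0,-0.006,0,0],
  [0,0,-0.006,0,0],
])

```text
time_s: 15.25
ee_pos: [0.5348, 0.1874, 0.2998]
ee_rot: [0.676, -0.675, 0.209, -0.209]
wrist_force: [-1.3, 1.8, -1.0]
opening: 0.0129
```

Request:
jog_arm([
  [0,0,-0.006,0,0],
  [0,0,-0.006,0,0],
])

```text
time_s: 15.5
ee_pos: [0.5348, 0.1874, 0.2991]
ee_rot: [0.676, -0.675, 0.209, -0.209]
wrist_force: [-2.2, 1.4, -0.0]
opening: 0.0134
```

Request:
jog_arm([
  [0,0,-0.006,0,0],
  [0,0,-0.006,0,0],
])

```text
time_s: 15.75
ee_pos: [0.5348, 0.1874, 0.2985]
ee_rot: [0.676, -0.675, 0.209, -0.209]
wrist_force: [-2.1, 1.2, 3.0]
opening: 0.0132
```

Request:
jog_arm([
  [0,0,-0.001,0,0],
  [0,0,-0.001,0,0],
])

```text
time_s: 16.0
ee_pos: [0.5349, 0.1874, 0.2985]
ee_rot: [0.676, -0.675, 0.209, -0.209]
wrist_force: [-2.4, 1.7, 5.1]
opening: 0.0133
```

Touch at TCP z ≈ 0.2985, force about 5 N. I'll hold briefly, then turn clockwise (negative about z).

Request:
jog_arm([
  [0,0,0,0,0],
  [0,0,0,0,0],
  [0,0,0,-0.01,0],
  [0,0,0,-0.03,0],
  [0,0,0,-0.05,0],
])

```text
time_s: 16.62
ee_pos: [0.5349, 0.1874, 0.2985]
ee_rot: [0.657, -0.657, 0.262, -0.262]
wrist_force: [-2.6, 2.1, 4.7]
opening: 0.0133
```

Request:
jog_arm([
  [0,0,0,-0.02,0],
  [0,0,0,-0.05,0],
  [0,0,0,-0.08,0],
  [0,0,0,-0.11,0],
  [0,0,0,-0.14,0],
  [0,0,0,-0.17,0],
  [0,0,0,-0.2,0],
  [0,0,0,-0.2,0],
])

```text
time_s: 17.62
ee_pos: [0.5349, 0.1874, 0.2985]
ee_rot: [0.545, -0.544, 0.451, -0.452]
wrist_force: [-1.0, 2.4, 5.6]
opening: 0.0134
```

Request:
jog_arm([
  [0,0,0,-0.02,0],
  [0,0,0,-0.04,0],
  [0,0,0,-0.06,0],
  [0,0,0,-0.08,0],
  [0,0,0,-0.1,0],
  [0,0,0,-0.115,0],
  [0,0,0,-0.115,0],
  [0,0,0,-0.115,0],
])

```text
time_s: 18.62
ee_pos: [0.535, 0.1874, 0.2985]
ee_rot: [-0.455, 0.455, -0.541, 0.542]
wrist_force: [-1.3, 3.1, 4.5]
opening: 0.0135
```

Run:
```python
from h import *
S=cam("scene");s=r.observe();print(s["ee_pos"],s["wrist_force"],s["wrist_torque"],s["qpos"][5])
f=S["frame"][:,:,::-1][165:285,230:390];cv2.imwrite("pics/m.png",cv2.resize(f,(800,600),interpolation=cv2.INTER_CUBIC))
```

```text
[0.53502203 0.18741612 0.29851752] [-0.31099239  2.62412194  5.45336048] [ 0.41200963  0.19389791 -0.0282287 ] 0.3935142944390096
```

View pics/m.png

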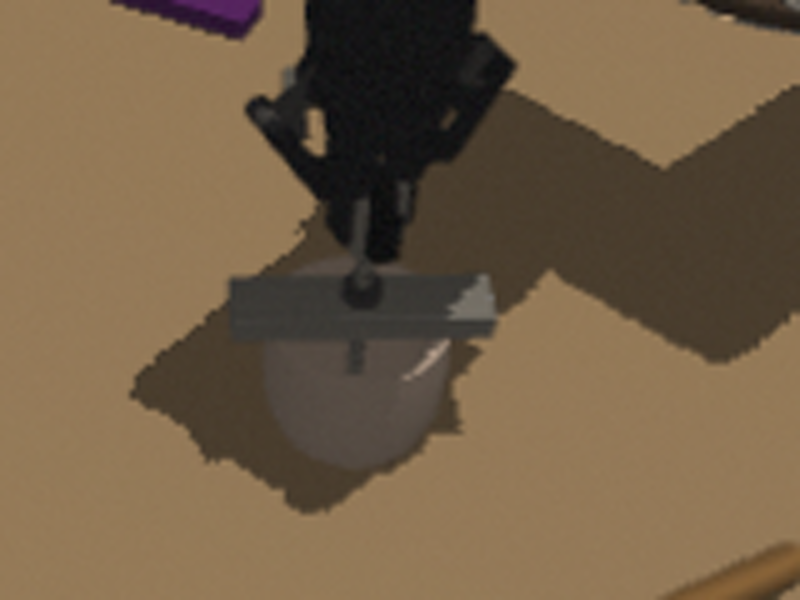

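The bar has stayed put (crop 230–497) while the wing turned about 1.15 rad, and the tip force is still about 5 N. A little more turn, then release.

Request:
jog_arm([
  [0,0,0,-0.01,0],
  [0,0,0,-0.02,0],
  [0,0,0,-0.02,0],
  [0,0,0,-0.02,0],
  [0,0,0,-0.02,0],
])

```text
time_s: 19.3
ee_pos: [0.5351, 0.1874, 0.2985]
ee_rot: [-0.438, 0.437, -0.555, 0.556]
wrist_force: [-0.2, 1.5, 4.7]
opening: 0.0131
```

Run:
```python
from station import r
s=r.observe();print(s["ee_pos"],s["wrist_force"],s["wrist_torque"])
```

```text
[0.53506433 0.187368   0.29854815] [-0.18645048  1.51515034  4.73569692] [0.39889195 0.11932115 0.0410303 ]
```

Request:
jog_arm([
  [0,0,0,0,0.15],
  [0,0,0,0,0.3],
  [0,0,0,0,0.5],
  [0,0,0,0,0.5],
  [0,0,0,0,0.5],
  [0,0,0,0,0.5],
])

```text
time_s: 20.05
ee_pos: [0.5349, 0.1873, 0.2982]
ee_rot: [-0.437, 0.437, -0.556, 0.556]
wrist_force: [-0.4, -0.0, 0.1]
opening: 0.043
```

Request:
jog_arm([
  [0,0,0.05,0,0.5],
  [0,0,0.15,0,0.5],
  [0,0,0.3,0,0.5],
  [0,0,0.6,0,0.5],
  [0,0,0.9,0,0.5],
  [0,0,0.9,0,0.5],
])

```text
time_s: 20.8
ee_pos: [0.5348, 0.1874, 0.4097]
ee_rot: [-0.439, 0.435, -0.555, 0.557]
wrist_force: [-0.1, 0.3, -0.1]
opening: 0.0427
```

Request:
jog_arm([
  [0,-0.5,0.2,0,0.5],
  [0,-1,0.2,0,0.5],
  [0,-1,0.2,0,0.5],
  [0,-1,0.2,0,0.5],
])

```text
time_s: 21.3
ee_pos: [0.5348, 0.0674, 0.4301]
ee_rot: [0.437, -0.437, 0.556, -0.556]
wrist_force: [-0.3, 0.3, -0.5]
opening: 0.0429
```

Run:
```python
from h import *
S=cam("scene");T=cam("top");s=r.observe();print(s["time_s"],s["ee_pos"],s["wrist_force"])
f=S["frame"][:,:,::-1][175:275,240:373];t=T["frame"][:,:,::-1][160:260,140:240]
cv2.imwrite("pics/n.png",np.hstack([cv2.resize(f,(456,343),interpolation=cv2.INTER_CUBIC),cv2.resize(t,(343,343),interpolation=cv2.INTER_CUBIC)]))
```

```text
21.4 [0.53479127 0.06833285 0.43000958] [-0.53851531 -0.44709379 -0.08387639]
```

View pics/n.png

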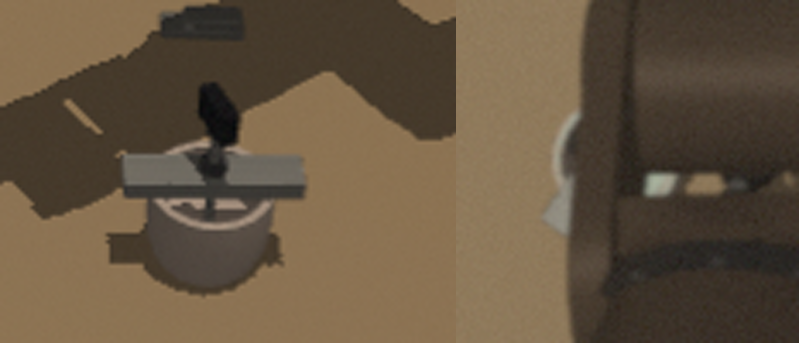

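The gauge stands level on the pot with the wing turned and the bar unrotated (crop 122–305). To make sure the opening fingers didn't lift the tip slightly, I'll nudge the wing top down gently with shut fingers.

Request:
jog_arm([
  [0,0.5,0,0,0],
  [0,1,0,0,0],
  [0,1,0,0,0],
  [0,1,0,0,0],
  [0,1,-0.3,0,0],
  [0,1,-0.6,0,0],
  [0,1,-0.8,0,0],
  [0,1,-0.8,0,0],
])

```text
time_s: 22.4
ee_pos: [0.5349, 0.1864, 0.333]
ee_rot: [0.436, -0.438, 0.557, -0.556]
wrist_force: [-0.5, -0.8, 0.4]
opening: -0.0002
```

Request:
jog_arm([
  [0,0,-0.01,0,0],
  [0,0,-0.02,0,0],
  [0,0,-0.02,0,0],
])

```text
time_s: 22.78
ee_pos: [0.5348, 0.1873, 0.3326]
ee_rot: [-0.437, 0.437, -0.556, 0.556]
wrist_force: [-1.2, 0.2, 0.0]
opening: -0.0
```

Request:
jog_arm([
  [0,0,-0.02,0,0],
  [0,0,-0.02,0,0],
])

```text
time_s: 23.02
ee_pos: [0.5348, 0.1874, 0.3294]
ee_rot: [-0.437, 0.437, -0.556, 0.556]
wrist_force: [0.0, -0.5, 1.1]
opening: -0.0001
```

Request:
jog_arm([
  [0,0,-0.006,0,0],
  [0,0,-0.006,0,0],
])

```text
time_s: 23.28
ee_pos: [0.5348, 0.1874, 0.3287]
ee_rot: [-0.437, 0.437, -0.556, 0.556]
wrist_force: [-0.4, -0.2, -1.2]
opening: 0.0
```

Request:
jog_arm([
  [0,0,-0.006,0,0],
  [0,0,-0.006,0,0],
])

```text
time_s: 23.52
ee_pos: [0.5348, 0.1874, 0.328]
ee_rot: [-0.437, 0.437, -0.556, 0.556]
wrist_force: [0.1, -0.5, 0.3]
opening: 0.0001
```

Request:
jog_arm([
  [0,0,-0.006,0,0],
  [0,0,-0.006,0,0],
])

```text
time_s: 23.78
ee_pos: [0.5348, 0.1874, 0.3273]
ee_rot: [-0.437, 0.437, -0.556, 0.556]
wrist_force: [-0.2, 0.6, -0.3]
opening: -0.0001
```

Request:
jog_arm([
  [0,0,-0.006,0,0],
  [0,0,-0.006,0,0],
])

```text
time_s: 24.02
ee_pos: [0.5348, 0.1874, 0.3266]
ee_rot: [-0.437, 0.437, -0.556, 0.556]
wrist_force: [-0.5, -0.1, -0.7]
opening: 0.0
```

Request:
jog_arm([
  [0,0,-0.006,0,0],
  [0,0,-0.006,0,0],
])

```text
time_s: 24.28
ee_pos: [0.5348, 0.1874, 0.3258]
ee_rot: [-0.437, 0.437, -0.556, 0.556]
wrist_force: [0.5, 0.3, 0.9]
opening: 0.0001
```

Request:
jog_arm([
  [0,0,-0.006,0,0],
  [0,0,-0.006,0,0],
])

```text
time_s: 24.52
ee_pos: [0.5348, 0.1874, 0.3252]
ee_rot: [-0.437, 0.437, -0.556, 0.556]
wrist_force: [-0.1, -0.0, -0.0]
opening: 0.0002
```

Request:
jog_arm([
  [0,0,-0.006,0,0],
  [0,0,-0.006,0,0],
])

```text
time_s: 24.78
ee_pos: [0.5349, 0.1874, 0.325]
ee_rot: [-0.437, 0.437, -0.556, 0.556]
wrist_force: [-0.7, -0.5, 5.9]
opening: -0.0001
```

The nudge met firm resistance (5.9 N, well above the 2 N slide friction), so the tip is bearing on the floor. Backing off.

Request:
jog_arm([
  [0,0,0,0,0],
  [0,0,0.01,0,0],
  [0,0,0.05,0,0],
  [0,0,0.3,0,0],
  [0,0,0.7,0,0],
  [0,0,0.9,0,0],
  [0,0,0.9,0,0],
])

```text
time_s: 25.65
ee_pos: [0.5347, 0.1873, 0.4343]
ee_rot: [-0.438, 0.436, -0.555, 0.557]
wrist_force: [0.2, 0.6, -0.2]
opening: -0.0001
```

Request:
jog_arm([
  [0,-0.5,0.2,0,0],
  [0,-1,0.2,0,0],
  [0,-1,0.2,0,0],
  [0,-1,0.2,0,0],
  [0,-1,0.2,0,0],
])

```text
time_s: 26.28
ee_pos: [0.5349, 0.0684, 0.4559]
ee_rot: [0.437, -0.437, 0.556, -0.555]
wrist_force: [-0.6, 1.2, 0.7]
opening: -0.0
```

Request:
jog_arm([
  [0,-0.5,0,0,0],
  [0,-1,0,0,0],
  [0,-1,0,0,0],
  [0,-1,0,0,0],
  [0,-1,0,0,0],
])

```text
time_s: 26.9
ee_pos: [0.5349, -0.0512, 0.4564]
ee_rot: [0.437, -0.437, 0.556, -0.555]
wrist_force: [0.1, 0.2, 0.5]
opening: -0.0001
```

Run:
```python
from h import *
S=cam("scene");T=cam("top");s=r.observe();print(s["time_s"],s["ee_pos"],s["wrist_force"])
f=S["frame"][:,:,::-1][180:270,250:355];t=T["frame"][:,:,::-1][160:250,140:235]
cv2.imwrite("pics/p.png",np.hstack([cv2.resize(f,(420,360),interpolation=cv2.INTER_CUBIC),cv2.resize(t,(380,360),interpolation=cv2.INTER_CUBIC)]))
```

```text
27.0 [ 0.53490362 -0.05136686  0.4564603 ] [0.42248695 0.85053827 0.1248775 ]
```

View pics/p.png

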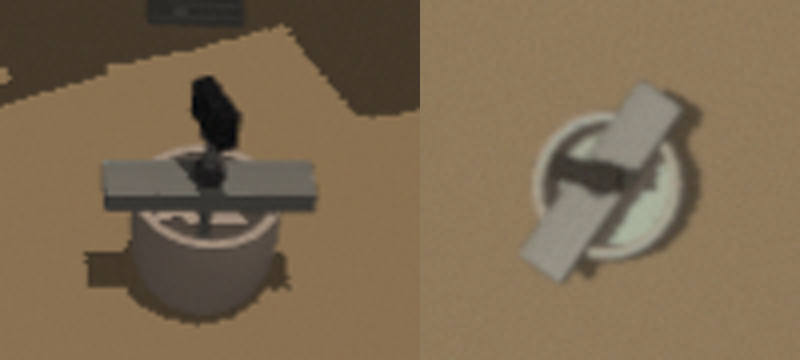

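The top crop shows the bar centred on the pot (≈(603,182)), with the wing about 65–70° clockwise of it. Everything is still, so I'm handing in.

```bash
python3 -c "
from station import r
print(r.hand_in())"
```

```text
the job is handed in; nothing more can be done
None
```

The gauge is standing on the pot with the probe down on the floor and the wing locked, and I handed the job in at about 27 s. The hand-in reports no verdict.

**What I did:** I picked up the steel gauge by its wing and set the bar flat across the rim. I then crept the probe down until it touched and turned the wing about 1.2 rad clockwise. After letting go, I nudged the wing top once with shut fingers, in case opening the gripper had lifted the tip.

**Forces:** Every wrist reading while pressing stayed under 6 N: about 5 N at touch and during the turn, and 5.9 N at the nudge. That is well above the 2 N slide friction, so the tip was bearing on the floor. The readings carry about 1–2 N of noise.

**Last pictures:**
- The bar is level and centred on the pot, with the wing about 65–70° clockwise of it.
- The pot is upright, with no sign of having moved.
- The robot is clear of everything.
- The closing pictures cover only the area around the pot. The tumbler and spatula were not re-checked, but the arm stayed well clear of them.

**Depth:** The floor is about 43 mm below the rim, estimated from the first scene picture. The arm height at touch agrees to within a few millimetres.

**Not measured directly:** The tip's resting force after release and the exact lock angle are inferred from the nudge and the pictures. My two pot-position estimates differed by about 8–10 mm; I used the top-camera one, which matched the rim edges.

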